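# Find the rocking jar lid and press it home

## Task

One of the four plaster jars on the ware board has a lid that is not fully seated: with the fingertips, press on the edges of the lids, beside the knobs, until you find the one that rocks, then press that lid down on its knob until it is fully home and level. Finish while still holding that lid down with the fingertips, touching no other lid. Only press: do not pull up any lid, and do not disturb the other things.

Things in the scene. Friction and masses are not known exactly. Their poses are not given: they have to be found in the camera images.
- lid_a: plaster lid of a fixed, fluted plaster jar, one of four alike: disc 100 mm across, 12 mm thick, with a round knob 20 mm across in the middle, its flat top 18 mm above the disc's top face. Origin: centre of the disc's underside (disc top at +12 mm, knob top at +30 mm); z up. Jar heights differ by up to 6 mm. Any of the four, in any place, may be the loose one; see board for how it behaves
- lid_b: plaster lid of a fixed, fluted plaster jar, one of four alike: disc 100 mm across, 12 mm thick, with a round knob 20 mm across in the middle, its flat top 18 mm above the disc's top face. Origin: centre of the disc's underside (disc top at +12 mm, knob top at +30 mm); z up. Jar heights differ by up to 6 mm. Any of the four, in any place, may be the loose one; see board for how it behaves
- lid_c: plaster lid of a fixed, fluted plaster jar, one of four alike: disc 100 mm across, 12 mm thick, with a round knob 20 mm across in the middle, its flat top 18 mm above the disc's top face. Origin: centre of the disc's underside (disc top at +12 mm, knob top at +30 mm); z up. Jar heights differ by up to 6 mm. Any of the four, in any place, may be the loose one; see board for how it behaves
- lid_d: plaster lid of a fixed, fluted plaster jar, one of four alike: disc 100 mm across, 12 mm thick, with a round knob 20 mm across in the middle, its flat top 18 mm above the disc's top face. Origin: centre of the disc's underside (disc top at +12 mm, knob top at +30 mm); z up. Jar heights differ by up to 6 mm. Any of the four, in any place, may be the loose one; see board for how it behaves
- board: wooden ware board 300 x 520 x 12 mm, fixed, that carries the jars; origin under its centre. The loose lid stands 4 mm proud and rocks on its rubber seal: 1 to 2 N on the disc's edge, any side, tips it 0.05 to 0.09 rad; let go, it levels itself. Seated lids stay level. About 10 N straight down on the knob slides it home onto the rim, where it stays and rocks no more
- vase: loose plaster bud vase, 54 mm across, 78 mm high, standing on the ware board; origin at the centre of its foot; leave alone
- coaster: loose plaster coaster, a plain disc 72 mm across, 14 mm thick, lying on the ware board; origin at the centre of its underside; leave alone
- sander: loose cork sanding block 35 x 60 x 25 mm on the ware board; origin at the centre of its underside; leave alone
- cup: loose plaster pot standing upside down on the ware board, 58 mm across at its rim below, 58 mm high; origin at the centre of its underside; leave alone
- carton: loose closed small carton 90 x 110 x 80 mm on the table to the right; origin at the centre of its underside; leave alone
- brush: loose flat brush, about 0.2 m long, lying on the table to the left; leave alone
- filler: loose white bottle with red cap, 60 mm across, 140 mm high, on the table to the left; origin at the centre of its foot; leave alone

How it is judged:
By the outcome, as a careful person would: the job done as asked, in the order asked, and still so for the second after the job is handed in, while the arm keeps its last pose, push and grip.
It also fails if it takes over 64 s, if anything falls off the work surface, if the arm or the gripper's body presses on something with over 40 N, if the wrist force passes 120 N, or if a joint passes its speed limit or range.

## Robot

A 6-joint arm with a two-finger parallel gripper is mounted at the origin on the work surface. World frame = base frame: x ahead of the robot, y to its left, z up, the work surface at z = 0. Lengths are in m, angles in degrees, forces in N, time in s.
With the tool pointing down it reaches from about 0.375 to 0.9 m from the base axis. Payload 3.1 kg.
Tool frame: the origin (TCP) lies midway between the tips of the shut fingers; the grasp point (between the pads) lies 19 mm behind it; z points along the fingers, y is the line along which they close (so a half turn about z gives the same grasp; the last joint's range is limited). The gripper opens to 87 mm and grips with 3 to 60 N. Pads are 19 mm wide; open, the fingers measure 117 mm over their backs; the gripper's body (75 mm by 190 mm) begins 51 mm behind the grasp point.
Start: joints at [-82.191, 30.224, 82.088, -0, 67.689, -10.227], TCP at [0.194, -0.594, 0.223] pointing down, gripper open.
Joint ranges: [-176.69, 176.69], [-43.24, 126.21], [12.49, 139.97], [-82, 262], [0, 151.66], [-163.58, 163.58]. Speed limits (degrees/s): [159.86, 159.86, 180, 180, 180, 180].

## Interface

Orientations are given as a 3x3 rotation matrix whose columns are the frame's x, y, z axes.
In Python, from rig import read_state, capture, camera_info, hand_in gives the robot as it stands.
- The arm moves only by the tool drive_tool, never from a script. Its argument "motion" is a list of rows, each a list of 2 entries, a list of its own where there are three numbers: the shift along the tool's x, y, z in mm, then the turn, a rotation vector about the tool's x, y, z in rad. A call has 1 to 5 rows; each row shifts and turns the commanded pose from where the row before left it, along the tool's axes as they then stand; what a row does not reach is not made up. A row lasts 1/10 s, in which the tool goes at most 50 mm and 8.59 degrees, less where a joint would pass 70% of its speed; a pose out of reach is approached as far as the arm can. A call is refused whole if a number of a shift passes 50 or a number of a turn 0.15, either way. A call with a gripper value outside its range is refused whole. "gripper" is the opening, from 0 (shut) to 1 (fully open), set as the call begins (left out, the last holds). The fingers move at their own pace and stop on an object; the grip force is fixed at half the most. Time passes only in rows, so rows that do not move let the fingers close. It gives the time, the measured TCP pose, the force, the opening and the grip force at its end, in the units of the state.
- read_state(): the state, without advancing time (a new reading comes with each control period).
- capture(name): name is "scene" or "top" or "wrist"; returns the picture (400x640x3 uint8, red, green, blue); there is no depth.
- camera_info(name): a dict with "fovy" (degrees; the focal length in pixels is half the picture's height over the tangent of half this angle, whatever the lens; pixels are square), "cx", "cy" (the principal point, pixels), "k1" (the pictures are not rectified: a ray, as slopes to the right and down, at radius r is drawn at 1 + k1 r^2 times it, then the intrinsics apply), "xyz" and "orientation" of the camera in the world; the wrist camera has in their place "T_tool_cam" (4x4, takes a point from camera to tool coordinates, whose origin is the TCP and whose axes are the flange's). Camera axes: x right, y down, z forward; pixel columns grow to the right and rows downward; lengths in m; the calibration is good to about 2 mm. A picture is of the moment at which its call begins: read the wrist's pose just before it. camera_info takes no time and is no camera call.
- hand_in(): hands the job in; it is judged then, once.
The state is a dict: "time_s": time; "joint_positions": joint angles; "qvel": joint speeds; "tau": joint torques, N m; "position": TCP position; "tcp_rot": TCP orientation; "force": force on the tool from outside, world axes, zero at the start; "moment": the same for the moment, N m; "opening": opening from 0.0 (shut) to 1.0 (fully open); "grasp_force": force on a finger pad.
Only numpy, scipy, OpenCV 4.12 (cv2) and the standard library are available. Lean on these libraries where they do the work, as an engineer would, in place of code of your own. Each camera call takes 0.05 s, during which the arm holds its last target. There are 200 camera calls.

## Working session

There is one attempt and no reset: what is moved stays moved. The work goes in short steps, Python scripts to look and compute and a tool call to move; the robot and the scene stay as the last step left them, time stands still between calls to the robot, and variables do not carry over. Pictures are saved under pics/ and viewed, at most 10 in all, crops included, and the job is handed in when it is done.

Besides the shell and the picture viewer there is one more tool, called after "Emit:" in YAML: its name, and indented under it one key for each argument. drive_tool: Moves the arm, as the interface text tells. Its arguments: {"type":"object","properties":{"motion":{"type":"array","items":{"type":"array"}},"gripper":{"type":"number"}},"required":["motion"]}

```bash
mkdir -p pics; python3 - <<'E'
from rig import *
import cv2,numpy as np
for n in("scene","top"):
    cv2.imwrite(f"pics/{n}.png",capture(n)[:,:,::-1]); print(n,camera_info(n))
print(camera_info("wrist"))
s=read_state();print(s)
E
```

```text
scene {'fovy': 56.172174017541465, 'cx': 322.00290444952674, 'cy': 202.85976522783037, 'k1': -0.07982772805177656, 'xyz': array([ 1.02952597, -0.34839598,  1.06133413]), 'orientation': array([[ 0.50132783,  0.73360357, -0.45879866],
       [ 0.86515865, -0.41698778,  0.27860671],
       [ 0.01307344, -0.53660692, -0.84373106]])}
top {'fovy': 43.05674536393061, 'cx': 317.206586599019, 'cy': 190.86254301484834, 'k1': 0.04674599042025652, 'xyz': array([0.35917255, 0.00206979, 1.51021511]), 'orientation': array([[-0.0054113 , -0.99522848,  0.09742176],
       [-0.99997003,  0.00484611, -0.00603713],
       [ 0.00553621, -0.09745151, -0.99522488]])}
{'fovy': 64.41597146984836, 'cx': 317.8041855512183, 'cy': 189.90311131778526, 'k1': -0.02678412832156032, 'T_tool_cam': array([[ 8.83956246e-05, -9.64423708e-01, -2.64361312e-01,
         7.34683004e-02],
       [ 9.99999977e-01,  3.33230453e-05,  2.12807567e-04,
        -2.21179963e-04],
       [-1.96427339e-04, -2.64361325e-01,  9.64423689e-01,
        -1.62410131e-01],
       [ 0.00000000e+00,  0.00000000e+00,  0.00000000e+00,
         1.00000000e+00]])}
{'time_s': 0.1, 'joint_positions': array([-8.21902054e+01,  3.02728663e+01,  8.21521187e+01, -1.41546884e-03,
        6.76873942e+01, -1.02273702e+01]), 'qvel': array([ 0.02854329, -0.13510964, -0.23133223, -0.04549825,  0.01586986,
       -0.01838716]), 'tau': array([ 2.05399165e-04, -4.40984774e+01, -1.77151698e+01,  6.34193374e-02,
        5.33858815e-02, -4.93535845e-05]), 'position': array([ 0.19344797, -0.59359524,  0.2216607 ]), 'tcp_rot': array([[ 9.50853009e-01,  3.09642491e-01, -2.89165706e-04],
       [ 3.09642455e-01, -9.50851085e-01,  1.94008789e-03],
       [ 3.25780121e-04, -1.93427638e-03, -9.99998076e-01]]), 'force': array([-0.11016478,  0.29293644, -0.45585247]), 'moment': array([-0.0134078 ,  0.03663876, -0.00685919]), 'grasp_force': 0.0, 'opening': 0.9968724574419037}
```

View pics/scene.png

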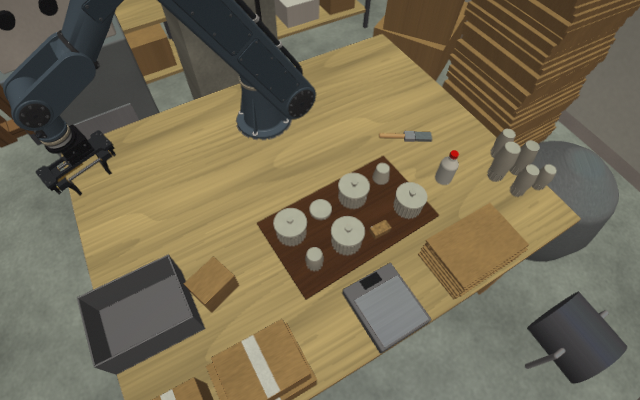

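View pics/top.png

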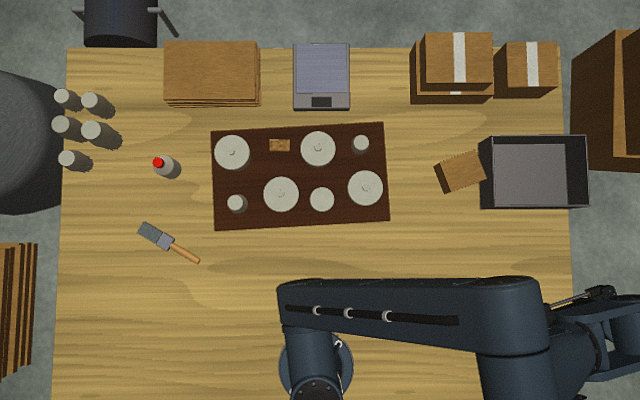

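The scene view shows lids near (290,217), (353,181), (347,226) and (410,191). The top view shows the same lids near (365,188), (281,194), (318,148) and (232,152). I'll zoom in on the knobs next.

```bash
python3 - <<'E'
import cv2,numpy as np
s=cv2.imread("pics/scene.png");t=cv2.imread("pics/top.png")
a=cv2.resize(s[150:280,255:445],None,fx=4.2,fy=4.2,interpolation=cv2.INTER_CUBIC)
b=cv2.resize(t[115:235,205:395],None,fx=4.2,fy=4.2,interpolation=cv2.INTER_CUBIC)
cv2.imwrite("pics/a.png",a);cv2.imwrite("pics/b.png",b)
E
```

```text
(no output)
```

View pics/a.png

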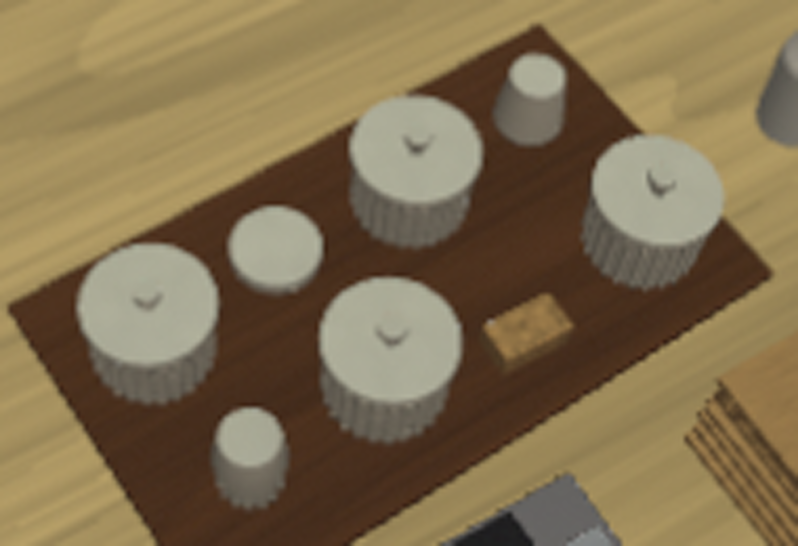

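View pics/b.png

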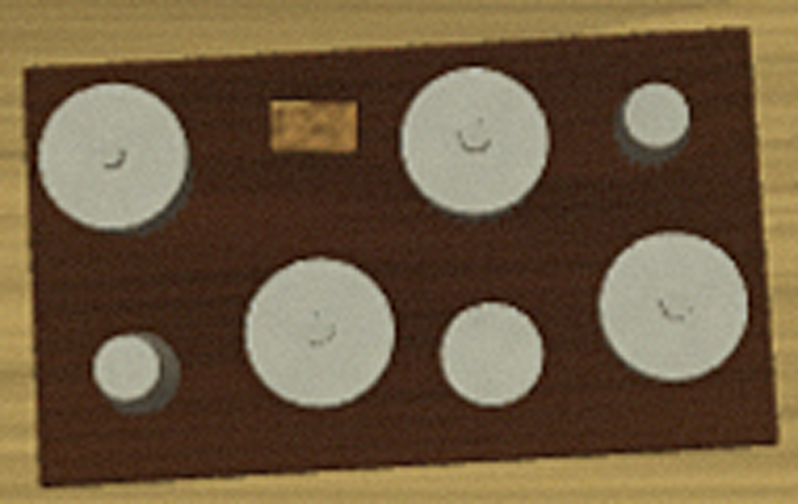

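Crop a (scene) shows the disc tops near (148,304), (416,155), (391,338) and (657,190). In crop b (top) the same lids are near (674,306), (320,332), (475,140) and (114,156). I can triangulate from these.

```bash
cat > h.py <<'E'
from rig import *
import numpy as np,cv2
def ray(ci,uv,R=None,p=None):
    f=200/np.tan(np.radians(ci["fovy"]/2))
    d=np.array([(uv[0]-ci["cx"])/f,(uv[1]-ci["cy"])/f]);m=d.copy()
    for _ in range(20): m=d/(1+ci["k1"]*(m@m))
    R=ci["orientation"] if R is None else R; p=ci["xyz"] if p is None else p
    v=R@np.r_[m,1]; return np.array(p),v/np.linalg.norm(v)
def tri(rays):
    A=np.zeros((3,3));b=np.zeros(3)
    for p,v in rays: M=np.eye(3)-np.outer(v,v);A+=M;b+=M@p
    x=np.linalg.solve(A,b); return x,[np.linalg.norm((np.eye(3)-np.outer(v,v))@(x-p))*1000 for p,v in rays]
E
python3 - <<'E'
from h import *
S,T=camera_info("scene"),camera_info("top")
f=lambda q,o:((q[0]+.5)/4.2-.5+o[0],(q[1]+.5)/4.2-.5+o[1])
P=dict(L1=((148,304),(674,306)),L2=((416,155),(320,332)),L3=((391,338),(475,140)),L4=((657,190),(114,156)),
 coaster=((276,248),(492,354)),cup=((249,437),(656,116)),vase=((538,75),(127,368)),c1=((540,25),(42,487)),c2=((770,270),(25,68)))
for k,(a,b) in P.items():
    x,e=tri([ray(S,f(a,(255,150))),ray(T,f(b,(205,115)))]);print(k,x.round(4),np.round(e,1))
E
```

```text
L1 [ 0.5079 -0.1426  0.0813] [0.2 0.2]
L2 [0.4916 0.0961 0.0781] [0.6 0.6]
L3 [ 0.6206 -0.0089  0.089 ] [0.3 0.3]
L4 [0.6113 0.2351 0.0833] [0.7 0.7]
coaster [ 0.4809 -0.0206  0.0213] [0.4 0.4]
cup [ 0.6366 -0.1319  0.0872] [0.6 0.6]
vase [0.4688 0.2275 0.0687] [0.3 0.3]
c1 [0.3902 0.2957 0.008 ] [0. 0.]
c2 [0.6866 0.3095 0.0136] [1.6 1.6]
```

Emit:
drive_tool:
  motion:
    - [[15,-12,0],[0,0,0]]
    - [[29,-24,0],[0,0,0]]
    - [[29,-24,4],[0,0,0]]
    - [[29,-24,4],[0,0,0]]
    - [[29,-24,4],[0,0,0]]
  gripper: 0

```text
time_s: 0.6
position: [0.2851, -0.4494, 0.2101]
tcp_rot: [[0.951, 0.309, -0.0], [0.309, -0.951, 0.001], [0.0, -0.001, -1.0]]
force: [0.7, -0.0, 0.3]
opening: 0.626
grasp_force: 0.0
```

Emit:
drive_tool:
  motion:
    - [[29,-24,4],[0,0,0]]
    - [[29,-24,4],[0,0,0]]
    - [[29,-24,4],[0,0,0]]
    - [[29,-24,4],[0,0,0]]
    - [[29,-24,4],[0,0,0]]

```text
time_s: 1.1
position: [0.3858, -0.2905, 0.1902]
tcp_rot: [[0.951, 0.309, -0.0], [0.309, -0.951, 0.0], [-0.0, -0.0, -1.0]]
force: [1.0, -0.0, 0.7]
opening: 0.176
grasp_force: 0.0
```

Emit:
drive_tool:
  motion:
    - [[29,-24,4],[0,0,0]]
    - [[29,-24,4],[0,0,0]]
    - [[29,-24,4],[0,0,0]]
    - [[20,-20,4],[0,0,0]]
    - [[10,-10,4],[0,0,0]]

```text
time_s: 1.6
position: [0.4654, -0.1566, 0.1701]
tcp_rot: [[0.95, 0.312, -0.001], [0.312, -0.95, 0.001], [-0.0, -0.001, -1.0]]
force: [0.0, -0.5, -0.3]
opening: 0.005
grasp_force: 0.0
```

Emit:
drive_tool:
  motion:
    - [[4,-4,4],[0,0,0]]
    - [[0,0,0],[0,0,0]]
    - [[0,0,0],[0,0,0]]
    - [[0,0,0],[0,0,0]]

```text
time_s: 2.0
position: [0.4674, -0.155, 0.1667]
tcp_rot: [[0.951, 0.308, 0.0], [0.308, -0.951, -0.0], [0.0, 0.001, -1.0]]
force: [-0.2, -0.2, 1.0]
opening: 0.005
grasp_force: 0.0
```

```bash
python3 - <<'E'
from h import *
np.set_printoptions(precision=4,suppress=True)
s=read_state();print(s["time_s"],s["position"],s["tcp_rot"],s["force"],s["opening"],s["joint_positions"])
cv2.imwrite("pics/w1.png",capture("wrist")[:,:,::-1])
R=s["tcp_rot"]
for k,L in dict(L1=(.5079,-.1426),L2=(.4916,.0961),L3=(.6206,-.0089),L4=(.6113,.2351)).items():
    d=np.r_[L,0.1]-s["position"];print(k,R.T@d*1000)
E
```

```text
2.0 [ 0.4674 -0.155   0.1667] [[ 0.9514  0.3081  0.0002]
 [ 0.3081 -0.9514 -0.0005]
 [ 0.0001  0.0005 -1.    ]] [-0.1557 -0.171   1.0226] 0.004630559436985844 [-31.3587  24.8859 104.183   -0.0206  50.9064  40.7121]
L1 [42.3262  0.6852 66.6876]
L2 [ 100.3521 -231.4276   66.5735]
L3 [190.7326 -91.7946  66.6508]
L4 [ 257.0508 -326.7933   66.5359]
```

View pics/w1.png

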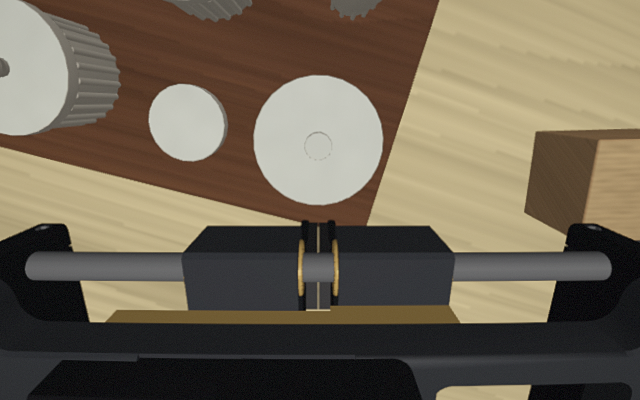

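The wrist view shows lid L1 straight ahead at about (318,140), with its knob at (318,146), so it lines up with the fingers. I'll come down to just above the disc's near side.

Emit:
drive_tool:
  motion:
    - [[2,0.7,15],[0,0,0]]
    - [[0,0,25],[0,0,0]]
    - [[0,0,20],[0,0,0]]
    - [[0,0,12],[0,0,0]]
    - [[0,0,4],[0,0,0]]

```text
time_s: 2.55
position: [0.4691, -0.1541, 0.0896]
tcp_rot: [[0.951, 0.309, -0.002], [0.309, -0.951, 0.001], [-0.001, -0.001, -1.0]]
force: [0.3, -0.2, -0.1]
opening: 0.01
grasp_force: 0.0
```

Emit:
drive_tool:
  motion:
    - [[0,0,0],[0,0,0]]
    - [[0,0,1],[0,0,0]]
    - [[0,0,1],[0,0,0]]
    - [[0,0,1],[0,0,0]]
    - [[0,0,0],[0,0,0]]

```text
time_s: 3.05
position: [0.4699, -0.1538, 0.0879]
tcp_rot: [[0.951, 0.31, 0.001], [0.31, -0.951, -0.0], [0.0, 0.001, -1.0]]
force: [0.5, 0.5, 0.3]
opening: 0.005
grasp_force: 0.0
```

Emit:
drive_tool:
  motion:
    - [[0,0,1],[0,0,0]]
    - [[0,0,1],[0,0,0]]
    - [[0,0,0],[0,0,0]]

```text
time_s: 3.35
position: [0.4697, -0.1537, 0.0854]
tcp_rot: [[0.951, 0.31, -0.0], [0.31, -0.951, 0.0], [-0.0, -0.0, -1.0]]
force: [0.1, 0.9, 0.2]
opening: 0.002
grasp_force: 0.0
```

Emit:
drive_tool:
  motion:
    - [[0,0,1],[0,0,0]]
    - [[0,0,0],[0,0,0]]

```text
time_s: 3.55
position: [0.4697, -0.1538, 0.0849]
tcp_rot: [[0.951, 0.31, -0.0], [0.31, -0.951, -0.0], [-0.0, 0.0, -1.0]]
force: [-0.6, 0.2, 4.1]
opening: 0.009
grasp_force: 2.0
```

Emit:
drive_tool:
  motion:
    - [[0,0,1],[0,0,0]]
    - [[0,0,0],[0,0,0]]

```text
time_s: 3.75
position: [0.4697, -0.1538, 0.0846]
tcp_rot: [[0.951, 0.31, 0.0], [0.31, -0.951, -0.0], [0.0, 0.0, -1.0]]
force: [-2.5, 0.2, 11.4]
opening: 0.008
grasp_force: 5.4
```

Emit:
drive_tool:
  motion:
    - [[0,0,1],[0,0,0]]
    - [[0,0,0],[0,0,0]]

```text
time_s: 3.95
position: [0.4697, -0.1539, 0.0844]
tcp_rot: [[0.951, 0.31, 0.0], [0.31, -0.951, -0.001], [0.0, 0.001, -1.0]]
force: [-4.6, 1.7, 17.4]
opening: 0.006
grasp_force: 8.9
```

Emit:
drive_tool:
  motion:
    - [[0,0,1],[0,0,0]]
    - [[0,0,0],[0,0,0]]

```text
time_s: 4.15
position: [0.4697, -0.1539, 0.0843]
tcp_rot: [[0.951, 0.31, 0.001], [0.31, -0.951, -0.001], [0.0, 0.001, -1.0]]
force: [-5.9, 1.9, 24.5]
opening: 0.006
grasp_force: 12.5
```

L1 is rigid: the force rises about 6.5 N/mm and the disc doesn't move, so it is seated. Next is L2.

Emit:
drive_tool:
  motion:
    - [[0,0,-20],[0,0,0]]
    - [[0,0,-30],[0,0,0]]
    - [[6,-25,0],[0,0,0]]
    - [[10,-40,0],[0,0,0]]
    - [[10,-40,0],[0,0,0]]

```text
time_s: 4.65
position: [0.4621, -0.0454, 0.1318]
tcp_rot: [[0.952, 0.307, 0.001], [0.307, -0.952, -0.0], [0.001, 0.001, -1.0]]
force: [0.4, -0.2, 0.4]
opening: 0.004
grasp_force: 0.0
```

Emit:
drive_tool:
  motion:
    - [[10,-40,0],[0,0,0]]
    - [[10,-40,0],[0,0,0]]
    - [[8,-31,0],[0,0,0]]
    - [[4,-15,0],[0,0,0]]
    - [[0,0,0],[0,0,0]]

```text
time_s: 5.15
position: [0.4527, 0.0857, 0.1315]
tcp_rot: [[0.95, 0.313, -0.0], [0.313, -0.95, 0.0], [-0.0, -0.0, -1.0]]
force: [1.6, 0.6, -0.3]
opening: 0.007
grasp_force: 0.0
```

Emit:
drive_tool:
  motion:
    - [[0,0,10],[0,0,0]]
    - [[0,0,15],[0,0,0]]
    - [[0,0,10],[0,0,0]]
    - [[0,0,5],[0,0,0]]
    - [[0,0,0],[0,0,0]]

```text
time_s: 5.65
position: [0.4529, 0.0831, 0.0906]
tcp_rot: [[0.951, 0.308, -0.002], [0.308, -0.951, 0.0], [-0.002, -0.001, -1.0]]
force: [0.0, -0.5, 0.5]
opening: 0.004
grasp_force: 0.0
```

Emit:
drive_tool:
  motion:
    - [[0,0,1],[0,0,0]]
    - [[0,0,1],[0,0,0]]
    - [[0,0,1],[0,0,0]]
    - [[0,0,1],[0,0,0]]
    - [[0,0,0],[0,0,0]]

```text
time_s: 6.15
position: [0.4536, 0.0838, 0.0881]
tcp_rot: [[0.951, 0.31, 0.001], [0.31, -0.951, -0.0], [0.001, 0.0, -1.0]]
force: [-1.8, -1.4, 4.4]
opening: 0.002
grasp_force: 2.4
```

Emit:
drive_tool:
  motion:
    - [[0,0,1],[0,0,0]]
    - [[0,0,1],[0,0,0]]
    - [[0,0,0],[0,0,0]]

```text
time_s: 6.45
position: [0.4536, 0.0837, 0.0877]
tcp_rot: [[0.951, 0.31, 0.002], [0.31, -0.951, -0.0], [0.001, 0.001, -1.0]]
force: [-4.2, -0.5, 20.0]
opening: 0.003
grasp_force: 10.1
```

Emit:
drive_tool:
  motion:
    - [[0,0,1],[0,0,0]]
    - [[0,0,0],[0,0,0]]

```text
time_s: 6.65
position: [0.4535, 0.0838, 0.0875]
tcp_rot: [[0.951, 0.31, 0.002], [0.31, -0.951, -0.001], [0.002, 0.001, -1.0]]
force: [-5.2, -1.1, 29.0]
opening: 0.004
grasp_force: 14.2
```

Emit:
drive_tool:
  motion:
    - [[0,0,-3],[0,0,0]]
    - [[0,0,0],[0,0,0]]

```text
time_s: 6.85
position: [0.4539, 0.0839, 0.0883]
tcp_rot: [[0.951, 0.31, 0.002], [0.31, -0.951, -0.0], [0.002, 0.001, -1.0]]
force: [0.0, -0.4, 1.5]
opening: 0.008
grasp_force: 0.6
```

Emit:
drive_tool:
  motion:
    - [[0,0,-1],[0,0,0]]
    - [[0,0,0],[0,0,0]]

```text
time_s: 7.05
position: [0.4533, 0.0838, 0.0883]
tcp_rot: [[0.951, 0.31, -0.0], [0.31, -0.951, 0.0], [-0.0, -0.0, -1.0]]
force: [0.5, 0.7, 2.3]
opening: 0.007
grasp_force: 0.6
```

Emit:
drive_tool:
  motion:
    - [[0,0,-1],[0,0,0]]
    - [[0,0,0],[0,0,0]]

```text
time_s: 7.25
position: [0.4531, 0.0838, 0.0893]
tcp_rot: [[0.951, 0.31, -0.001], [0.31, -0.951, 0.0], [-0.001, -0.0, -1.0]]
force: [-0.0, -0.7, 0.3]
opening: 0.006
grasp_force: 0.0
```

Emit:
drive_tool:
  motion:
    - [[0,0,-1],[0,0,0]]
    - [[0,0,0],[0,0,0]]

```text
time_s: 7.45
position: [0.4533, 0.0838, 0.0905]
tcp_rot: [[0.951, 0.31, -0.0], [0.31, -0.951, 0.0], [-0.0, -0.0, -1.0]]
force: [0.0, -0.6, 0.9]
opening: 0.005
grasp_force: 0.0
```

Emit:
drive_tool:
  motion:
    - [[0,0,-1],[0,0,0]]
    - [[0,0,0],[0,0,0]]

```text
time_s: 7.65
position: [0.4534, 0.0838, 0.0916]
tcp_rot: [[0.951, 0.31, 0.0], [0.31, -0.951, 0.0], [0.0, 0.0, -1.0]]
force: [-0.7, -0.5, 0.3]
opening: 0.01
grasp_force: 0.0
```

Contact is lost at the same height where it began, so L2 is seated. Next is L3, in fine steps, with grasp_force as the contact indicator.

Emit:
drive_tool:
  motion:
    - [[0,0,-20],[0,0,0]]
    - [[0,0,-25],[0,0,0]]
    - [[12,19,0],[0,0,0]]
    - [[23,35,0],[0,0,0]]
    - [[25,39,0],[0,0,0]]

```text
time_s: 8.15
position: [0.5392, 0.014, 0.137]
tcp_rot: [[0.95, 0.311, -0.0], [0.311, -0.95, 0.0], [-0.0, -0.0, -1.0]]
force: [0.3, 0.4, -0.4]
opening: 0.007
grasp_force: 0.0
```

Emit:
drive_tool:
  motion:
    - [[20,31,0],[0,0,0]]
    - [[10,16,10],[0,0,0]]
    - [[0,0,15],[0,0,0]]
    - [[0,0,8],[0,0,0]]
    - [[0,0,0],[0,0,0]]

```text
time_s: 8.65
position: [0.5806, -0.021, 0.1021]
tcp_rot: [[0.951, 0.31, -0.004], [0.31, -0.951, 0.001], [-0.004, -0.002, -1.0]]
force: [-0.1, -1.1, -0.7]
opening: 0.005
grasp_force: 0.0
```

Emit:
drive_tool:
  motion:
    - [[0,0,2],[0,0,0]]
    - [[0,0,1],[0,0,0]]
    - [[0,0,0],[0,0,0]]

```text
time_s: 8.95
position: [0.5823, -0.0211, 0.101]
tcp_rot: [[0.951, 0.31, 0.001], [0.31, -0.951, -0.0], [0.001, 0.0, -1.0]]
force: [-0.3, 0.1, -0.0]
opening: 0.004
grasp_force: 0.0
```

Emit:
drive_tool:
  motion:
    - [[0,0,1],[0,0,0]]
    - [[0,0,0],[0,0,0]]

```text
time_s: 9.15
position: [0.5824, -0.0213, 0.0998]
tcp_rot: [[0.951, 0.31, 0.0], [0.31, -0.951, -0.0], [0.0, 0.0, -1.0]]
force: [-0.2, 0.1, 0.3]
opening: 0.005
grasp_force: 0.0
```

Emit:
drive_tool:
  motion:
    - [[0,0,1],[0,0,0]]
    - [[0,0,0],[0,0,0]]

```text
time_s: 9.35
position: [0.5822, -0.0214, 0.0985]
tcp_rot: [[0.951, 0.31, -0.0], [0.31, -0.951, 0.0], [-0.0, -0.0, -1.0]]
force: [-1.5, -0.5, 0.7]
opening: 0.006
grasp_force: 0.0
```

Emit:
drive_tool:
  motion:
    - [[0,0,1],[0,0,0]]
    - [[0,0,1],[0,0,0]]
    - [[0,0,0],[0,0,0]]

```text
time_s: 9.65
position: [0.5821, -0.0214, 0.0963]
tcp_rot: [[0.951, 0.31, -0.0], [0.31, -0.951, 0.0], [-0.0, -0.0, -1.0]]
force: [0.5, 0.3, -0.1]
opening: 0.004
grasp_force: 0.0
```

Emit:
drive_tool:
  motion:
    - [[0,0,1],[0,0,0]]
    - [[0,0,1],[0,0,0]]
    - [[0,0,0],[0,0,0]]

```text
time_s: 9.95
position: [0.5821, -0.0214, 0.0944]
tcp_rot: [[0.951, 0.31, -0.0], [0.31, -0.951, 0.0], [-0.0, -0.0, -1.0]]
force: [0.2, 0.2, -0.3]
opening: 0.003
grasp_force: 0.0
```

Emit:
drive_tool:
  motion:
    - [[0,0,1],[0,0,0]]
    - [[0,0,0],[0,0,0]]

```text
time_s: 10.15
position: [0.5822, -0.0214, 0.0934]
tcp_rot: [[0.951, 0.31, -0.0], [0.31, -0.951, 0.0], [-0.0, -0.0, -1.0]]
force: [0.3, -0.2, -1.0]
opening: 0.007
grasp_force: 0.0
```

Emit:
drive_tool:
  motion:
    - [[0,0,1],[0,0,0]]
    - [[0,0,0],[0,0,0]]

```text
time_s: 10.35
position: [0.5822, -0.0214, 0.0924]
tcp_rot: [[0.951, 0.31, -0.0], [0.31, -0.951, 0.0], [-0.0, -0.0, -1.0]]
force: [0.4, -0.8, -0.4]
opening: 0.005
grasp_force: 0.0
```

Emit:
drive_tool:
  motion:
    - [[0,0,1],[0,0,0]]
    - [[0,0,0],[0,0,0]]

```text
time_s: 10.55
position: [0.5822, -0.0214, 0.0914]
tcp_rot: [[0.951, 0.31, -0.0], [0.31, -0.951, 0.0], [-0.0, -0.0, -1.0]]
force: [0.1, 0.4, 0.4]
opening: 0.009
grasp_force: 0.0
```

Emit:
drive_tool:
  motion:
    - [[0,0,1],[0,0,0]]
    - [[0,0,0],[0,0,0]]

```text
time_s: 10.75
position: [0.5822, -0.0214, 0.0904]
tcp_rot: [[0.951, 0.31, -0.0], [0.31, -0.951, 0.0], [-0.0, -0.0, -1.0]]
force: [-0.5, -0.4, 0.2]
opening: 0.002
grasp_force: 0.0
```

Emit:
drive_tool:
  motion:
    - [[0,0,1],[0,0,0]]
    - [[0,0,0],[0,0,0]]

```text
time_s: 10.95
position: [0.5823, -0.0214, 0.0895]
tcp_rot: [[0.951, 0.31, -0.0], [0.31, -0.951, 0.0], [-0.0, -0.0, -1.0]]
force: [-0.2, -0.2, -0.0]
opening: 0.006
grasp_force: 0.0
```

Emit:
drive_tool:
  motion:
    - [[0,0,1],[0,0,0]]
    - [[0,0,0],[0,0,0]]

```text
time_s: 11.15
position: [0.5822, -0.0215, 0.0885]
tcp_rot: [[0.951, 0.31, -0.0], [0.31, -0.951, -0.0], [-0.0, 0.0, -1.0]]
force: [-1.0, 0.0, 1.6]
opening: 0.008
grasp_force: 0.4
```

Emit:
drive_tool:
  motion:
    - [[0,0,1],[0,0,0]]
    - [[0,0,0],[0,0,0]]

```text
time_s: 11.35
position: [0.582, -0.0215, 0.0875]
tcp_rot: [[0.951, 0.31, -0.001], [0.31, -0.951, -0.0], [-0.001, -0.0, -1.0]]
force: [-0.5, -0.9, 1.1]
opening: 0.003
grasp_force: 0.9
```

Emit:
drive_tool:
  motion:
    - [[0,0,1],[0,0,0]]
    - [[0,0,0],[0,0,0]]

```text
time_s: 11.55
position: [0.5819, -0.0216, 0.0865]
tcp_rot: [[0.951, 0.31, -0.001], [0.31, -0.951, -0.0], [-0.001, -0.0, -1.0]]
force: [-1.5, -1.3, 2.3]
opening: 0.003
grasp_force: 1.3
```

L3 gives way: it moves down about 2.5 mm at around 2 N, so L3 is the loose lid. I'll lift off and locate its knob accurately with the wrist camera.

Emit:
drive_tool:
  motion:
    - [[0,0,-2],[0,0,0]]
    - [[0,0,-8],[0,0,0]]
    - [[0,0,-25],[0,0,0]]
    - [[0,0,-30],[0,0,0]]
    - [[0,0,-15],[0,0,0]]

```text
time_s: 12.05
position: [0.5841, -0.0215, 0.1694]
tcp_rot: [[0.951, 0.31, 0.005], [0.31, -0.951, -0.001], [0.005, 0.002, -1.0]]
force: [0.1, -0.4, -0.0]
opening: 0.005
grasp_force: 0.0
```

Emit:
drive_tool:
  motion:
    - [[0,0,0],[0,0,0]]
    - [[0,0,0],[0,0,0]]
    - [[0,0,0],[0,0,0]]

```text
time_s: 12.35
position: [0.5815, -0.0212, 0.1655]
tcp_rot: [[0.951, 0.31, -0.002], [0.31, -0.951, 0.001], [-0.002, -0.001, -1.0]]
force: [-1.2, -0.3, -0.2]
opening: 0.005
grasp_force: 0.0
```

```bash
python3 - <<'E'
from h import *
s=read_state();im=capture("wrist")[:,:,::-1]
np.savez("w2.npz",R=s["tcp_rot"],p=s["position"])
cv2.imwrite("pics/w2.png",cv2.resize(im[40:240,200:440],None,fx=3,fy=3,interpolation=cv2.INTER_CUBIC));print(s["position"])
E
```

```text
[ 0.58146497 -0.02118172  0.16551843]
```

View pics/w2.png

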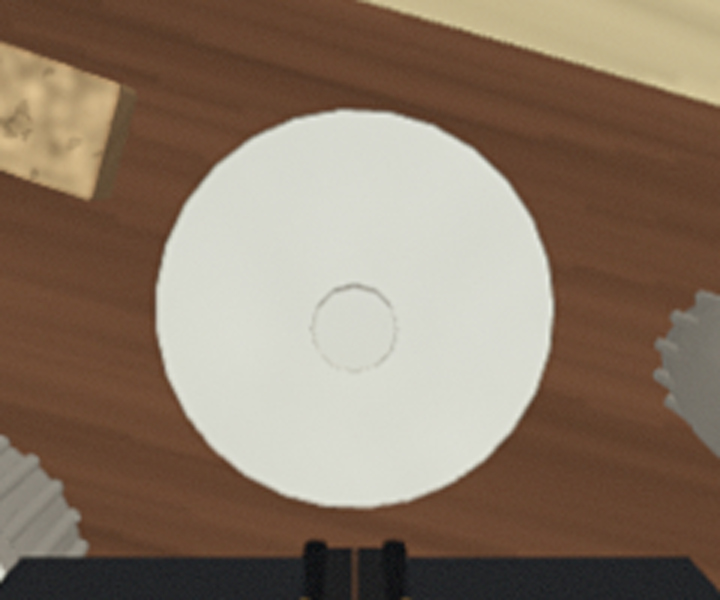

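The crop shows L3's knob top centred at (354,328) and its disc centred at (354,308).

```bash
python3 - <<'E'
from h import *
d=np.load("w2.npz");ci=camera_info("wrist");T=ci["T_tool_cam"]
R=d["R"]@T[:3,:3];p=d["p"]+d["R"]@T[:3,3]
s=read_state()
for q,z in(((354,328),.107),((354,308),.089)):
    o,v=ray(ci,((q[0]+.5)/3-.5+200,(q[1]+.5)/3-.5+40),R,p)
    x=o+v*(z-o[2])/v[2];print(x,(x-s["position"]).round(4), (s["tcp_rot"].T@(x-s["position"])*1000).round(1))
E
```

```text
[ 0.62166128 -0.00773396  0.107     ] [ 0.0403  0.0134 -0.0583] [42.6 -0.2 58.2]
[ 0.62398712 -0.00694975  0.089     ] [ 0.0426  0.0142 -0.0763] [45.1 -0.2 76.2]
```

Emit:
drive_tool:
  motion:
    - [[15,0,0],[0,0,0]]
    - [[20,0,12],[0,0,0]]
    - [[7.5,0,20],[0,0,0]]
    - [[0,0,14],[0,0,0]]
    - [[0,0,5],[0,0,0]]

```text
time_s: 12.9
position: [0.6204, -0.0079, 0.1126]
tcp_rot: [[0.951, 0.31, -0.006], [0.31, -0.951, 0.001], [-0.005, -0.003, -1.0]]
force: [0.0, -0.1, 0.2]
opening: 0.003
grasp_force: 0.0
```

Emit:
drive_tool:
  motion:
    - [[0,0,0],[0,0,0]]
    - [[0,0,0],[0,0,0]]
    - [[0,0,1],[0,0,0]]
    - [[0,0,1],[0,0,0]]
    - [[0,0,0],[0,0,0]]

```text
time_s: 13.4
position: [0.6228, -0.0084, 0.114]
tcp_rot: [[0.951, 0.31, 0.001], [0.31, -0.951, -0.0], [0.001, 0.0, -1.0]]
force: [0.3, 0.3, -0.8]
opening: 0.004
grasp_force: 0.0
```

Emit:
drive_tool:
  motion:
    - [[0,0,1],[0,0,0]]
    - [[0,0,1],[0,0,0]]
    - [[0,0,0],[0,0,0]]

```text
time_s: 13.7
position: [0.6226, -0.0082, 0.1114]
tcp_rot: [[0.951, 0.31, -0.0], [0.31, -0.951, 0.0], [-0.0, -0.0, -1.0]]
force: [0.2, 0.1, -0.2]
opening: 0.009
grasp_force: 0.0
```

Emit:
drive_tool:
  motion:
    - [[0,0,1],[0,0,0]]
    - [[0,0,1],[0,0,0]]
    - [[0,0,1],[0,0,0]]
    - [[0,0,1],[0,0,0]]
    - [[0,0,0],[0,0,0]]

```text
time_s: 14.2
position: [0.6228, -0.0083, 0.1077]
tcp_rot: [[0.951, 0.31, 0.0], [0.31, -0.951, -0.0], [0.0, 0.0, -1.0]]
force: [-0.9, 0.2, 1.1]
opening: 0.005
grasp_force: 0.5
```

Emit:
drive_tool:
  motion:
    - [[0,0,1],[0,0,0]]
    - [[0,0,0],[0,0,0]]

```text
time_s: 14.4
position: [0.6232, -0.0084, 0.1076]
tcp_rot: [[0.951, 0.31, 0.001], [0.31, -0.951, -0.0], [0.001, 0.001, -1.0]]
force: [-2.2, -0.2, 6.1]
opening: 0.006
grasp_force: 2.8
```

Emit:
drive_tool:
  motion:
    - [[0,0,1],[0,0,0]]
    - [[0,0,0],[0,0,0]]

```text
time_s: 14.6
position: [0.6233, -0.0084, 0.107]
tcp_rot: [[0.951, 0.31, 0.002], [0.31, -0.951, -0.0], [0.001, 0.001, -1.0]]
force: [-0.8, -0.4, 7.2]
opening: 0.007
grasp_force: 3.7
```

Emit:
drive_tool:
  motion:
    - [[0,0,1],[0,0,0]]
    - [[0,0,0],[0,0,0]]

```text
time_s: 14.8
position: [0.6234, -0.0085, 0.1062]
tcp_rot: [[0.951, 0.31, 0.002], [0.31, -0.951, -0.001], [0.002, 0.001, -1.0]]
force: [-1.4, 0.4, 7.9]
opening: 0.008
grasp_force: 4.0
```

Emit:
drive_tool:
  motion:
    - [[0,0,1],[0,0,0]]
    - [[0,0,1],[0,0,0]]
    - [[0,0,0],[0,0,0]]

```text
time_s: 15.1
position: [0.6233, -0.0084, 0.1042]
tcp_rot: [[0.951, 0.31, 0.002], [0.31, -0.951, -0.0], [0.001, 0.001, -1.0]]
force: [-2.1, 0.1, 8.5]
opening: 0.007
grasp_force: 4.2
```

Emit:
drive_tool:
  motion:
    - [[0,0,1],[0,0,0]]
    - [[0,0,0],[0,0,0]]

```text
time_s: 15.3
position: [0.6228, -0.0083, 0.1034]
tcp_rot: [[0.951, 0.31, 0.001], [0.31, -0.951, -0.0], [0.001, 0.001, -1.0]]
force: [-2.3, 0.3, 9.1]
opening: 0.006
grasp_force: 4.9
```

Emit:
drive_tool:
  motion:
    - [[0,0,1],[0,0,0]]
    - [[0,0,0],[0,0,0]]

```text
time_s: 15.5
position: [0.6228, -0.0083, 0.1031]
tcp_rot: [[0.951, 0.31, 0.001], [0.31, -0.951, -0.0], [0.001, 0.001, -1.0]]
force: [-3.7, -0.7, 13.7]
opening: 0.005
grasp_force: 7.0
```

Emit:
drive_tool:
  motion:
    - [[0,0,1],[0,0,0]]
    - [[0,0,0],[0,0,0]]
    - [[0,0,0],[0,0,0]]

```text
time_s: 15.8
position: [0.6229, -0.0083, 0.1031]
tcp_rot: [[0.951, 0.31, 0.001], [0.31, -0.951, -0.0], [0.001, 0.001, -1.0]]
force: [-5.1, 1.0, 18.8]
opening: 0.009
grasp_force: 9.2
```

```bash
python3 - <<'E'
from h import *
cv2.imwrite("pics/w3.png",capture("wrist")[:,:,::-1])
s=read_state();print(s["time_s"],s["position"],s["force"],s["grasp_force"])
E
```

```text
15.85 [ 0.62284385 -0.00828336  0.10302713] [-4.54032108  0.47783623 18.4297577 ] 9.236900196410716
```

View pics/w3.png

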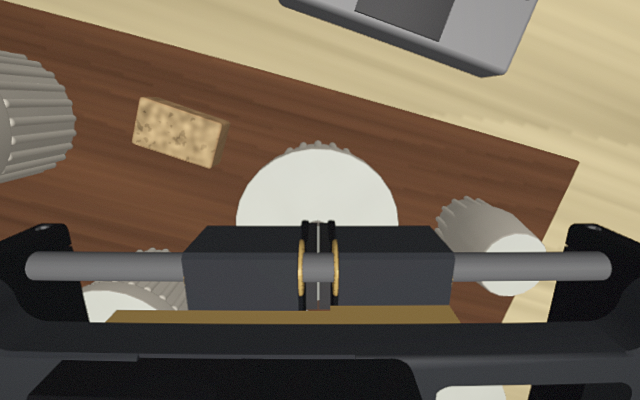

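The lid sits level, the fingertips are on its knob at about (318,225), and nothing else has been disturbed. It slid 4.5 mm and stopped firmly, and it is now held at about 18 N.

```bash
python3 -c "from rig import *;print(hand_in())"
```

```text
the job is handed in; nothing more can be done
None
```

I found the loose lid, the one at about x 0.62, y −0.01 m, pressed it about 4.5 mm down to a firm stop, and handed in at 15.9 s while still holding its knob at about 18 N; two other lids proved firm and the fourth I left untested.

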